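Load the fruit firmness press and hold the reading

TASK

Set up the firmness test on the durian: first turn both captive bolt knobs of the press clockwise fully home to their end stops, and only then pump the upright trigger (push it towards the fruit, let it come back, repeat) until the sprung pad touches the durian and has sunk about half of its travel towards its collar, never squashing it almost fully in, which would bruise the fruit. Work the press only by its trigger, never by the rod or pad, and leave the fruit and the other things on the table to themselves. Finish while holding the trigger: keep hold of it in that position, without letting go, so that the pad keeps its half-way pressure.

Things in the scene. Friction and masses are not known exactly. Their poses are not given: they have to be found in the camera images.
- press: firmness press fixed to the table, grey base plate 12 mm thick. Origin on the table, z up; its +y is the pressing direction, from the aluminium ratchet housing (mm: x -28 to 28, y -245 to -60, top z 106) to the durian at x 0, y 110 to 140. Bolt knobs on a flange on its -x side (robot's side at yaw 0): left one at (-125, -20), right one at (-125, -150)
- durian: spiny green-brown fruit standing upright, stem on top, 124 mm across, 140 mm high without stem, about 1.1 kg, loose on a cradle with an upright backstop (137 mm high) behind it. Origin under its centre, 20 mm above the table. Its flank is upright where the pad meets it, 62 mm from its axis
- rod: steel push rod sliding along the press's +y at z 85 mm. Origin at the front face of its round collar (28 mm across), into which the pad's stem sinks. Its brake holds it by only 3 N of friction (2 to 6 mm of pad travel): any more pressure lasts only while the trigger is held forward, and on letting go the rod slides back to that
- pad_face (a point): centre of the front face of the round rubber pad (40 mm across, 10 mm thick), 38 mm ahead of the collar's face when free. At the start it stands 25 to 55 mm short of the durian
- pad (a joint): how far the pad has sunk towards its collar, m: 0 free, 0.026 fully in. A spring of 0.5 N per mm pushes it out, so it is 0 until the pad touches the fruit; half of its travel is 0.013 (6.5 N on the fruit)
- trigger: upright trigger lever. Origin at its pivot at press (0, -130), z 20 mm, axis along the press's x; its z runs up the lever. Released it leans 0.15 rad back from the durian, fully pushed 0.15 towards it. Pushing drives the rod about 80 mm per rad, after up to 6 mm of rod travel lost to pick up a tooth: 18 mm a full stroke. Let back fully (return spring, 1.5 to 2.5 N at the handle), the rod stays
- trigger_grip (a point): the trigger's T-shaped top: black round handle bar 18 mm thick, 60 mm long along the press's x, on a 16 mm stem. The point is the bar's middle, 170 mm from the pivot, about 188 mm above the table. Pinch it from above across the press's y (the bar turns a little in the grasp as the trigger swings) or push it from behind. At half-way pressure it pushes back with about 7 N
- bolt_left (a joint): turn of the left bolt (at press y -20), rad, grows clockwise seen from above: starts 0 to 0.35, end stop (fully home) at 1.4; stays where left
- bolt_right (a joint): the same for the right bolt (at press y -150)
- bolt_left_grip (a point): left bolt knob: black disc 44 mm across with an upright bar grip, 42 mm long, 14 mm wide, its top 7 mm above this point and the disc's top 23 mm below it. The point lies on the axis, 49 mm above the table. The bar lies along this point's x axis, which turns with the knob; 0.12 N m of friction
- bolt_right_grip (a point): the same on the right bolt knob
- strap_roll: bystander: roll of yellow strapping, ring 110 mm across, 30 mm high, flat on the table; origin under its centre
- handheld: bystander: grey hand terminal 150 x 70 x 15 mm flat on the table; origin under its centre
- spray_bottle: bystander: white bottle 60 mm across, 160 mm high, upright; origin under its centre
Mind the look-alikes: they are no part of the job. Leave any purple look-alike of the durian alone.

How it is judged:
On the way, in this order (a step that is already met when the one before it is completed fails the run):
1. both bolts turned fully home (value of joint each of bolt_left, bolt_right above 1.25 rad), for 0.2 s.
2. the pad pressed against the durian (value of joint pad above 0.003 m and contact force between rod and durian above 1 N), for 0.2 s.
At the end, for the whole second after the job is handed in: At the end and through the next second: both bolts within 0.15 rad of their end stops, the pad sunk 8.5 to 17.5 mm against the durian with over 3 N, the durian upright, and the fingers still on the trigger's handle with over 1 N (all of step 1 and value of joint pad between 0.0085 and 0.0175 m and contact force between rod and durian above 3 N and contact force between the fingers and trigger above 1 N and angle between durian's own z axis and vertical below 0.15 rad); the arm keeps its last pose, push and grip.
It fails at once if the fruit is bruised: the pad is sunk over 21 mm (value of joint pad above 0.021 m).
It fails at once if the robot pushes the rod or pad itself (contact force between any of the fingers, the arm and rod above 2 N).
It fails at once if the robot pushes the durian (contact force between any of the fingers, the arm and durian above 4 N).
It fails at once if a bystander is moved over 30 mm (distance of any of strap_roll, handheld, spray_bottle from where it was at the start of the episode above 0.03 m).
It also fails if it takes over 69 s, if anything falls off the work surface, if the arm or the gripper's body presses on something with over 40 N, if the wrist force passes 120 N, or if a joint passes its speed limit or range.

ROBOT

A 6-joint arm with a two-finger parallel gripper is mounted at the origin on the work surface. World frame = base frame: x ahead of the robot, y to its left, z up, the work surface at z = 0. Lengths are in m, angles in rad, forces in N, time in s.
With the tool pointing down it reaches from about 0.425 to 0.95 m from the base axis. Payload 14.7 kg.
Tool frame: the origin (TCP) lies between the finger pads; the fingertips stand 11 mm ahead of it and the grasp point (between the pads) lies 8 mm behind it; z points along the fingers, x is the direction in which the jaws open and shut, and the axes are right-handed (so a half turn about z gives the same grasp; the last joint's range is limited). The gripper opens to 85 mm and grips with 20 to 120 N. Pads are 22 mm wide; open, the fingers measure 114 mm over their backs; the gripper's body (76 mm by 85 mm) begins 54 mm behind the grasp point. The pads swing forward as they close: fully open they stand 13 mm farther back than shut.
Start: joints at [1.163, 0.48, 1.596, -0, 1.065, -0.047], TCP at [0.229, 0.608, 0.242] pointing down, gripper open.
Joint ranges: [-2.75, 2.75], [-0.82, 2.05], [0.23, 2.67], [-1.56, 4.7], [0.09, 2.69], [-2.92, 2.92]. Speed limits (rad/s): [1.89, 1.89, 2.39, 3.01, 3.01, 3.01].

INTERFACE

Orientations are given as [roll, pitch, yaw] about the fixed x, y, z axes, in that order (R = Rz(yaw) Ry(pitch) Rx(roll)).
In Python, from rig import manip gives the robot as it stands.
- The arm moves only by the shell command python3 -m creep 'ROWS' [OPENING] [FORCE]. ROWS is JSON, a list of rows, each a list of 2 entries, a list of its own where there are three numbers: the shift along the tool's x, y, z in m, then the turn, a rotation vector about the tool's x, y, z in rad. A call has exactly 5 rows; each row is the pose to reach, as a shift and turn from the pose commanded when the call began, along the tool's axes at that moment; what a row does not reach only later rows make up. A row lasts 1/8 s, in which the tool goes at most 62.5 mm and 10.7 degrees, less where a joint would pass 70% of its speed; a pose out of reach is approached as far as the arm can. A call with a gripper value outside its range is refused whole. OPENING is the closure in counts, from 0 (fully open) to 255 (shut), set as the call begins (- or left out, the last holds). The fingers move at their own pace and stop on an object; FORCE is the grip in N (left out, the last holds). Time passes only in rows, so rows that repeat a pose let the fingers close, or fill a call up. It gives the time, the measured TCP pose, the force and the opening at its end, in the units of the state.
- manip.get_state(): the state, without advancing time (a new reading comes with each control period).
- manip.get_image(name): name is "side" or "top"; returns (picture, depth): 420x560x3 uint8, red, green, blue; 420x560 float32, m along the optical axis (not along the pixel's ray), 0 where there is no reading.
- manip.calibration(name): a dict with "camera_matrix" (3x3 intrinsics, pixels), "T" (4x4, takes a point from camera to world coordinates). Camera axes: x right, y up, looking along -z (the intrinsics and any distortion apply to the point x, -y, -z); pixel columns grow to the right and rows downward; lengths in m; the calibration is good to about 2 mm. A picture is of the moment at which its call begins. calibration takes no time and is no camera call.
- manip.finish_job(): hands the job in, once; it reports no verdict.
Trained networks look in the newest picture that a camera, given by its name, has taken for a name from the list of things; names that differ only in an ending like _2 or _b are one class to them, and where a whole thing is asked for, a point or a joint stands for the part that bears it (a point fixed in the world has none). Each returns a list of dicts, best first, with "confidence" (0 to 1); they miss things now and then, are a little off and sometimes report something else, mostly with a low value. They report only what shows in the picture. A call takes as long as a camera call. They do not tell look-alikes from the thing itself.
- manip.trace(camera, target): "mask" (420x560 bool, what is visible of it) and "uv" ([column, row] in pixels, amid what is visible of it).
- manip.tip_of(camera, target): "uv" ([column, row] in pixels: a listed point, or the origin of a listed thing).
The state is a dict: "t": time; "joints": joint angles; "joint_velocities": joint speeds; "effort": joint torques, N m; "tool_pos": TCP position; "ee_rot": TCP orientation; "force": force on the tool from outside, world axes, zero at the start; "torque": the same for the moment, N m; "finger_gap": finger opening in m.
Only numpy, scipy, OpenCV 4.12 (cv2) and the standard library are available. Lean on these libraries where they do the work, as an engineer would, in place of code of your own. Each camera call takes 0.05 s, during which the arm holds its last target. There are 200 camera calls.

## Working session

There is one attempt and no reset: what is moved stays moved. The work goes in short steps, Python scripts to look and compute and a shell command to move; the robot and the scene stay as the last step left them, time stands still between calls to the robot, and variables do not carry over. Pictures are saved under pics/ and viewed, about 8 in all and at most 12, crops included, and the job is handed in when it is done.

```bash
ls; mkdir -p pics
cat > h.py <<'E'
import numpy as np, cv2
from rig import manip
def proj(cam,u,v,d=None,z=None):
    c=manip.calibration(cam);K=np.array(c["camera_matrix"]);T=np.array(c["T"])
    r=np.array([(u-K[0,2])/K[0,0],-(v-K[1,2])/K[1,1],-1.0])
    if d is None:
        w=T[:3,:3]@r; d=(z-T[2,3])/w[2]
    return T[:3,:3]@(r*d)+T[:3,3]
E
python3 - <<'E'
from h import *
s=manip.get_state();print(s)
for cam in("side","top"):
    im,d=manip.get_image(cam);cv2.imwrite(f"pics/{cam}0.png",im[:,:,::-1]);np.save(f"{cam}0.npy",d)
    print(cam,np.round(manip.calibration(cam)["T"],3).tolist(), np.round(manip.calibration(cam)["camera_matrix"],0).tolist())
    for n,z in(("press",0),("durian",.02),("rod",.085),("pad_face",.085),("trigger",.02),("trigger_grip",.188),("bolt_left_grip",.049),("bolt_right_grip",.049),("strap_roll",0),("handheld",0),("spray_bottle",0)):
        for r in manip.tip_of(cam,n)[:3]:
            print(cam,n,round(r["confidence"],2),np.round(r["uv"],1),np.round(proj(cam,*r["uv"],z=z),3))
E
```

```text
pics
{'t': 0.0, 'joints': array([ 1.16343642e+00,  4.80795896e-01,  1.59690346e+00, -4.80922366e-06,
        1.06505242e+00, -4.65791655e-02]), 'joint_velocities': array([-0.00208762,  0.00068915,  0.00103685,  0.00014358,  0.00161794,
        0.00036295]), 'effort': array([ 3.45316266e-04, -9.50655913e+01, -4.30179799e+01, -1.08025264e-05,
        1.23411999e-02,  1.48389045e-04]), 'tool_pos': array([0.22926414, 0.6077992 , 0.24168466]), 'ee_rot': array([-3.14154288e+00,  1.15805519e-03,  1.21001795e+00]), 'force': array([-0.42598201, -0.07564846,  0.68799967]), 'torque': array([-0.04159324, -0.03086942,  0.02845885]), 'finger_gap': 0.08518911697422146}
side [[0.996, 0.04, -0.077, 0.476], [-0.087, 0.511, -0.855, -1.103], [0.005, 0.858, 0.513, 0.816], [0.0, 0.0, 0.0, 1.0]] [[413.0, 0.0, 276.0], [0.0, 413.0, 219.0], [0.0, 0.0, 1.0]]
side press 0.85 [283.2 252.1] [0.605 0.034 0.   ]
side durian 0.96 [351.4 287.6] [ 0.784 -0.188  0.02 ]
side durian 0.79 [322.9 224.3] [0.766 0.169 0.02 ]
side durian 0.74 [277.4 229.2] [0.596 0.149 0.02 ]
side rod 0.63 [282.8 234.7] [0.601 0.012 0.085]
si
[... 570 characters left out ...]
 1.0]]
top press 0.82 [270.2 201.5] [0.608 0.042 0.   ]
top durian 0.88 [231.7 161.9] [0.767 0.2   0.02 ]
top durian 0.63 [237.1 199.9] [0.612 0.176 0.02 ]
top durian 0.62 [231.5 251. ] [0.405 0.196 0.02 ]
top rod 0.67 [275.2 200.4] [0.606 0.021 0.085]
top pad_face 0.55 [266.3 199.1] [0.611 0.055 0.085]
top trigger 0.58 [301.  201.5] [ 0.608 -0.084  0.02 ]
top trigger_grip 0.5 [313.7 198.9] [ 0.605 -0.122  0.188]
top bolt_left_grip 0.4 [278.3 233.6] [0.476 0.007 0.049]
top bolt_right_grip 0.67 [311.8 233.8] [ 0.477 -0.126  0.049]
top strap_roll 0.63 [277.5 158.7] [0.786 0.013 0.   ]
top handheld 0.95 [411.8 235.3] [ 0.474 -0.541  0.   ]
top spray_bottle 0.67 [168.5 246.7] [0.419 0.455 0.   ]
```

Run:
```python
import cv2
a=cv2.imread("pics/top0.png")[120:290,180:360];cv2.imwrite("pics/topc.png",cv2.resize(a,None,fx=3.5,fy=3.5,interpolation=cv2.INTER_CUBIC))
a=cv2.imread("pics/side0.png")[130:330,180:400];cv2.imwrite("pics/sidec.png",cv2.resize(a,None,fx=3,fy=3,interpolation=cv2.INTER_CUBIC))
```

```text
(no output)
```

View pics/topc.png

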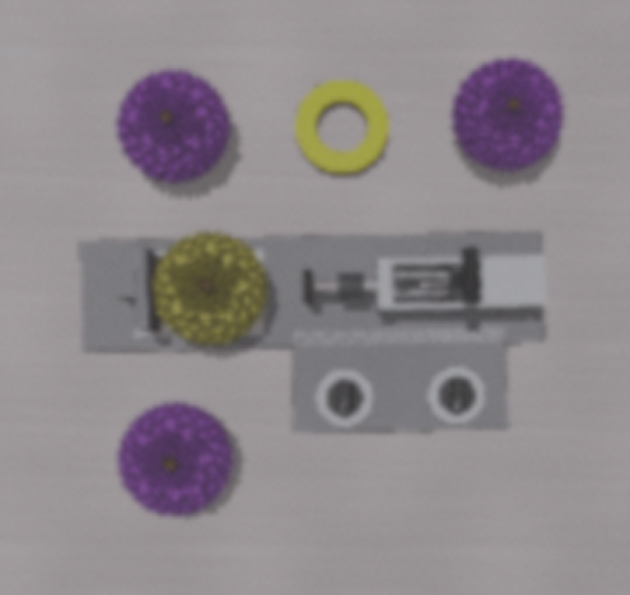

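View pics/sidec.png

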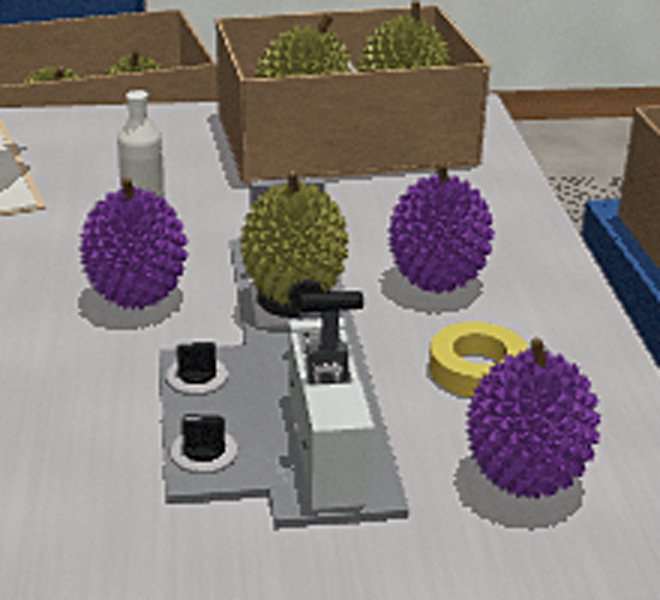

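Top: real durian (green) at crop (208,285), pad at (308,288), T-bar at (470,275), knobs at (345,397) and (458,395). Three purple decoys are around it, and the ring is at (342,127). Press yaw is about 0.02. Next I measure the bar directions from depth.

```bash
cat >> h.py <<'E'
def cloud(cam,d):
    c=manip.calibration(cam);K=np.array(c["camera_matrix"]);T=np.array(c["T"])
    v,u=np.mgrid[:420,:560]
    P=np.stack([(u-K[0,2])/K[0,0]*d,-(v-K[1,2])/K[1,1]*d,-d],-1)@T[:3,:3].T+T[:3,3]
    P[d==0]=np.nan
    return P
def box(P,x0,x1,y0,y1,z0,z1):
    lo=np.array([x0,y0,z0]);hi=np.array([x1,y1,z1])
    return P[((P>lo)&(P<hi)).all(-1)]
E
python3 - <<'E'
from h import *
for cam in("side","top"):
    P=cloud(cam,np.load(f"{cam}0.npy"))
    for n,y in(("L",.01),("R",-.123)):
        q=box(P,.44,.51,y-.04,y+.04,.042,.075)
        if len(q)<4: print(cam,n,len(q));continue
        m=q.mean(0);w,V=np.linalg.eigh(np.cov(q[:,:2].T))
        print(cam,n,len(q),m.round(4),q.min(0).round(3),q.max(0).round(3),np.sqrt(w).round(4),"ang",np.degrees(np.arctan2(V[1,1],V[0,1])).round(1))
    q=box(P,.53,.68,-.25,-.05,.17,.21);print("Tbar",len(q),q.mean(0).round(4),q.min(0).round(3),q.max(0).round(3))
    q=box(P,.53,.68,-.05,.1,.06,.12);print("rod",len(q),q.mean(0).round(4),q.min(0).round(3),q.max(0).round(3))
    q=box(P,.53,.7,.1,.3,.05,.2);print("durian",len(q),q.mean(0).round(4),q.min(0).round(3),q.max(0).round(3))
    q=box(P,.53,.7,-.25,-.05,.1,.112);print("housingtop",len(q),q.mean(0).round(4),q.min(0).round(3),q.max(0).round(3))
a=cv2.imread("pics/side0.png")[225:290,220:310];b=cv2.imread("pics/top0.png")[215:255,260:330]
cv2.imwrite("pics/k.png",np.vstack([cv2.resize(a,(700,330)),cv2.resize(b,(700,260))]))
E
```

```text
side L 74 [0.4772 0.0039 0.0517] [ 0.457 -0.005  0.042] [0.497 0.016 0.059] [0.0045 0.0121] ang 175.3
side R 92 [ 0.4803 -0.1254  0.0517] [ 0.459 -0.134  0.042] [ 0.501 -0.11   0.061] [0.0045 0.0121] ang 171.8
Tbar 143 [ 0.6049 -0.1284  0.1904] [ 0.576 -0.136  0.17 ] [ 0.634 -0.117  0.199]
rod 213 [0.5955 0.0144 0.0961] [ 0.572 -0.049  0.061] [0.63  0.1   0.118]
durian 1099 [0.5924 0.134  0.1192] [0.534 0.1   0.05 ] [0.659 0.241 0.19 ]
housingtop 408 [ 0.6059 -0.1694  0.1053] [ 0.576 -0.215  0.1  ] [ 0.636 -0.05   0.112]
top L 34 [0.4754 0.0094 0.0558] [0.459 0.004 0.048] [0.495 0.016 0.066] [0.0039 0.0117] ang 175.7
top R 36 [ 0.4825 -0.1203  0.0547] [ 0.464 -0.127  0.044] [ 0.5   -0.114  0.064] [0.0041 0.0111] ang 174.5
Tbar 80 [ 0.6058 -0.1222  0.195 ] [ 0.579 -0.131  0.171] [ 0.634 -0.113  0.208]
rod 192 [ 0.6025 -0.0027  0.0984] [ 0.575 -0.049  0.079] [0.631 0.099 0.116]
durian 1005 [0.5943 0.17   0.1333] [0.535 0.101 0.051] [0.66  0.261 0.191]
housingtop 273 [ 0.6081 -0.1662  0.1058] [ 0.576 -0.212  0.1  ] [ 0.636 -0.052  0.112]
```

View pics/k.png

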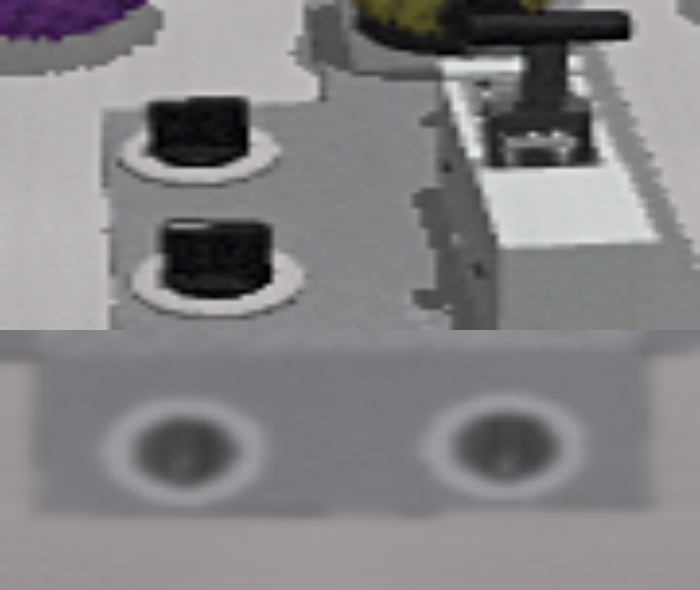

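The bars lie along world x, turned about -5°, and the knobs are at L≈(0.476, 0.008) and R≈(0.481, -0.122). Grasping with yaw ≈1.49 puts j6 at about -1.5, which leaves room to turn clockwise. Moving over the left knob.

```bash
cat > go.py <<'E'
# print the tool-frame shift/turn from the measured pose to a world target x y z yaw (tool down)
import sys; from h import *
from scipy.spatial.transform import Rotation as R
s=manip.get_state();A=R.from_euler("xyz",s["ee_rot"]);p=s["tool_pos"]
t=np.array([float(a) for a in sys.argv[1:5]]);B=R.from_euler("xyz",[np.pi,0,t[3]])
print("t",round(s["t"],2),"p",p.round(4),"rpy",np.round(s["ee_rot"],3),"F",s["force"].round(1),"Tq",s["torque"].round(2),"gap",round(s["finger_gap"],4))
print("shift",A.inv().apply(t[:3]-p).round(4),"turn",(A.inv()*B).as_rotvec().round(3),"j",s["joints"].round(2))
E
python3 -m creep '[[[-0.045,0.043,0],[0,0,-0.056]],[[-0.09,0.085,0],[0,0,-0.112]],[[-0.136,0.128,0],[0,0,-0.168]],[[-0.182,0.17,0],[0,0,-0.224]],[[-0.228,0.213,0],[0,0,-0.28]]]' 0 60
python3 go.py 0.476 0.008 0.24 1.49
```

```text
t: 1.82
tool_pos: [0.3484, 0.3186, 0.2425]
ee_rot: [3.141, -0.0, 1.492]
force: [1.2, 0.1, 0.4]
finger_gap: 0.0852
t 1.82 p [0.3484 0.3186 0.2425] rpy [ 3.141 -0.     1.492] F [1.2 0.1 0.4] Tq [-0.02 -0.02 -0.04] gap 0.0852
shift [-0.2996  0.1516  0.0025] turn [ 0.001 -0.     0.002] j [ 0.68  0.23  1.99 -0.    0.92 -0.82]
```

```bash
python3 -m creep '[[[-0.055,0.028,0],[0,0,0]],[[-0.11,0.055,0],[0,0,0]],[[-0.165,0.083,0],[0,0,0]],[[-0.22,0.11,0],[0,0,0]],[[-0.275,0.138,0],[0,0,0]]]' 0 60 >/dev/null
python3 -m creep '[[[-0.02,0.01,0.03],[0,0,0]],[[-0.024,0.014,0.07],[0,0,0]],[[-0.024,0.014,0.10],[0,0,0]],[[-0.024,0.014,0.11],[0,0,0]],[[-0.024,0.014,0.11],[0,0,0]]]' >/dev/null
python3 go.py 0.476 0.008 0.041 1.49
python3 - <<'E'
from h import *
im,d=manip.get_image("side");cv2.imwrite("pics/s1.png",cv2.resize(im[200:300,190:330,::-1],(784,560)))
for n in("bolt_left_grip","bolt_right_grip"):
  for cam in("side",):
    for r in manip.tip_of(cam,n)[:2]: print(n,r["confidence"],proj(cam,*r["uv"],z=.049).round(4))
E
```

```text
t 3.08 p [0.4753 0.0101 0.1324] rpy [-3.141  0.     1.49 ] F [ 0.6  0.9 -0.1] Tq [-0.   -0.02 -0.02] gap 0.0856
shift [-0.002   0.0009  0.0914] turn [-0.001  0.     0.   ] j [-0.04  0.4   2.09 -0.    0.65 -1.53]
bolt_left_grip 0.75 [0.4724 0.0178 0.049 ]
bolt_right_grip 0.49 [ 0.4814 -0.113   0.049 ]
```

View pics/s1.png

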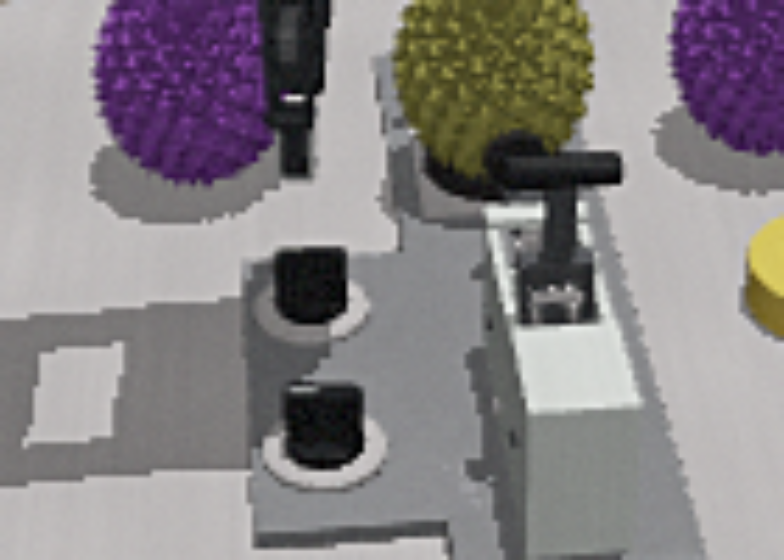

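The fingers are above the left knob (bar at crop (312,290)), and the way down is clear. I go down and close.

```bash
python3 -m creep '[[[-0.001,0.001,0.03],[0,0,0]],[[-0.001,0.001,0.06],[0,0,0]],[[-0.001,0.001,0.08],[0,0,0]],[[-0.001,0.001,0.0905],[0,0,0]],[[-0.001,0.001,0.0905],[0,0,0]]]' 0 50
python3 -m creep '[[[0,0,0],[0,0,0]],[[0,0,0],[0,0,0]],[[0,0,0],[0,0,0]],[[0,0,0],[0,0,0]],[[0,0,0],[0,0,0]]]' 255 50
python3 go.py 0.476 0.008 0.041 0.1
```

```text
t: 3.85
tool_pos: [0.4764, 0.009, 0.042]
ee_rot: [-3.142, 0.0, 1.49]
force: [0.2, -0.1, 0.0]
finger_gap: 0.0857
t: 4.47
tool_pos: [0.4763, 0.0087, 0.0422]
ee_rot: [3.141, 0.0, 1.49]
force: [-1.9, -5.2, 9.3]
finger_gap: 0.0132
t 4.47 p [0.4763 0.0087 0.0422] rpy [3.141 0.    1.49 ] F [-1.9 -5.2  9.3] Tq [-0.85  0.3  -0.09] gap 0.0132
shift [-0.0007 -0.0003  0.0012] turn [ 0.   -0.    1.39] j [-0.05  0.57  2.15 -0.    0.43 -1.53]
```

```bash
python3 -m creep '[[[-0.001,0,-0.001],[0,0,0.12]],[[-0.001,0,-0.001],[0,0,0.28]],[[-0.001,0,-0.001],[0,0,0.44]],[[-0.001,0,-0.001],[0,0,0.6]],[[-0.001,0,-0.001],[0,0,0.7]]]'
python3 go.py 0.476 0.008 0.041 0.1
```

```text
t: 5.1
tool_pos: [0.4766, 0.0087, 0.0424]
ee_rot: [-3.142, -0.001, 0.786]
force: [6.0, 15.8, -14.9]
finger_gap: 0.0131
t 5.1 p [0.4766 0.0087 0.0424] rpy [-3.142e+00 -1.000e-03  7.860e-01] F [  6.   15.8 -14.9] Tq [ 2.73 -0.91  0.12] gap 0.0131
shift [-0.0009  0.0001  0.0014] turn [-0.    -0.001  0.686] j [-0.05  0.57  2.15  0.    0.43 -0.83]
```

```bash
python3 -m creep '[[[0.0004,-0.0004,0.0006],[0,0,0.12]],[[0.0004,-0.0004,0.0006],[0,0,0.24]],[[0.0004,-0.0004,0.0006],[0,0,0.35]],[[0.0004,-0.0004,0.0006],[0,0,0.43]],[[0.0004,-0.0004,0.0006],[0,0,0.48]]]'
python3 go.py 0.476 0.008 0.041 0.1
```

```text
t: 5.72
tool_pos: [0.4769, 0.009, 0.0423]
ee_rot: [3.142, -0.001, 0.308]
force: [3.9, 11.0, -1.5]
finger_gap: 0.0131
t 5.72 p [0.4769 0.009  0.0423] rpy [ 3.142e+00 -1.000e-03  3.080e-01] F [ 3.9 11.  -1.5] Tq [ 2.   -0.57  0.1 ] gap 0.0131
shift [-0.0012  0.0007  0.0013] turn [-0.    -0.001  0.208] j [-0.04  0.57  2.15  0.    0.43 -0.35]
```

```bash
python3 -m creep '[[[0,-0.0004,0],[0,0,0.04]],[[0,-0.0004,0],[0,0,0.07]],[[0,-0.0004,0],[0,0,0.1]],[[0,-0.0004,0],[0,0,0.13]],[[0,-0.0004,0],[0,0,0.15]]]'
python3 go.py 0.476 0.008 0.041 0.1
```

```text
t: 6.35
tool_pos: [0.477, 0.0092, 0.0424]
ee_rot: [3.141, -0.002, 0.16]
force: [3.4, 6.5, -1.7]
finger_gap: 0.0128
t 6.35 p [0.477  0.0092 0.0424] rpy [ 3.141e+00 -2.000e-03  1.600e-01] F [ 3.4  6.5 -1.7] Tq [ 1.16 -0.59  1.22] gap 0.0128
shift [-0.0012  0.001   0.0014] turn [ 0.    -0.002  0.06 ] j [-0.04  0.57  2.15  0.    0.43 -0.2 ]
```

Torque rose from 0.10 to 1.2 N m, so the left bolt is at its end stop. I release it and go to the right knob.

```bash
python3 -m creep '[[[0,0,0],[0,0,0]],[[0,0,0],[0,0,0]],[[0,0,0],[0,0,0]],[[0,0,-0.04],[0,0,0]],[[0,0,-0.08],[0,0,0]]]' 0
python3 -m creep '[[[-0.004,0.03,0],[0,0,-0.18]],[[-0.007,0.06,0],[0,0,-0.36]],[[-0.011,0.09,0],[0,0,-0.54]],[[-0.015,0.12,0],[0,0,-0.72]],[[-0.0167,0.129,0],[0,0,-0.9]]]' >/dev/null
python3 -m creep '[[[0,0,0],[0,0,-0.18]],[[0,0,0],[0,0,-0.36]],[[0,0,0],[0,0,-0.395]],[[0,0,0],[0,0,-0.395]],[[0,0,0],[0,0,-0.395]]]' >/dev/null
python3 go.py 0.481 -0.1215 0.042 1.455
python3 - <<'E'
from h import *
im,d=manip.get_image("side");P=cloud("side",d)
cv2.imwrite("pics/s2.png",cv2.resize(im[200:300,190:330,::-1],(784,560)))
for n in("bolt_left_grip","bolt_right_grip"):
    for r in manip.tip_of("side",n)[:2]: print(n,r["confidence"],proj("side",*r["uv"],z=.049).round(4))
E
```

```text
t: 6.98
tool_pos: [0.4755, 0.0088, 0.1228]
ee_rot: [-3.141, 0.002, 0.16]
force: [1.4, 0.2, -0.6]
finger_gap: 0.0857
t 8.22 p [ 0.4801 -0.1211  0.1222] rpy [-3.142  0.     1.453] F [-0.6 -1.3  0.3] Tq [-0.01  0.    0.04] gap 0.0855
shift [-0.0003  0.001   0.0802] turn [-0.     0.    -0.002] j [-0.31  0.44  2.06 -0.    0.64 -1.76]
bolt_left_grip 0.51 [0.4792 0.0143 0.049 ]
bolt_right_grip 0.66 [ 0.4861 -0.1168  0.049 ]
```

View pics/s2.png

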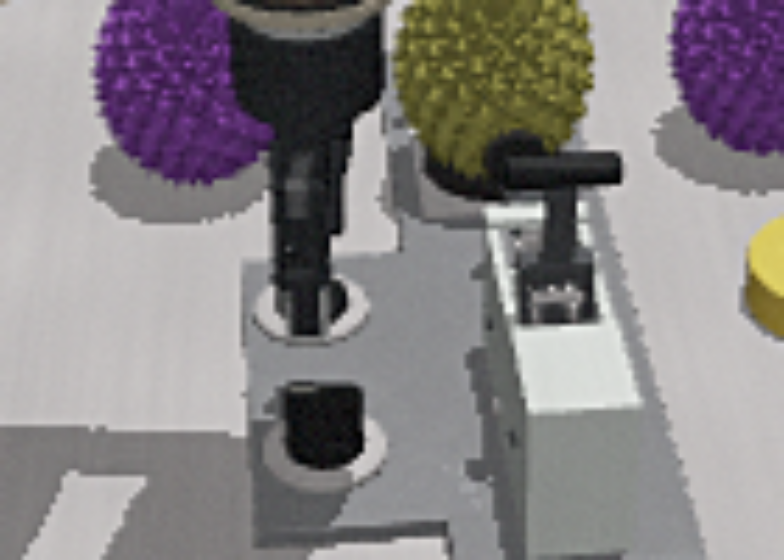

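The right knob's bar (crop (323,425)) is still untouched. The gripper is above it, so I go down and grip.

```bash
python3 -m creep '[[[0,0.001,0.03],[0,0,0]],[[0,0.001,0.055],[0,0,0]],[[0,0.001,0.07],[0,0,0]],[[0,0.001,0.08],[0,0,0]],[[0,0.001,0.08],[0,0,0]]]' 0 50
python3 -m creep '[[[0,0,0],[0,0,0]],[[0,0,0],[0,0,0]],[[0,0,0],[0,0,0]],[[0,0,0],[0,0,0]],[[0,0,0],[0,0,0]]]' 255 50
python3 go.py 0.481 -0.1215 0.042 0.1
```

```text
t: 9.0
tool_pos: [0.4809, -0.1212, 0.0419]
ee_rot: [-3.141, -0.0, 1.455]
force: [-0.2, 0.7, -0.1]
finger_gap: 0.0854
t: 9.62
tool_pos: [0.4812, -0.1214, 0.0426]
ee_rot: [3.141, 0.0, 1.455]
force: [-1.4, -1.7, 7.7]
finger_gap: 0.0133
t 9.62 p [ 0.4812 -0.1214  0.0426] rpy [3.141 0.    1.455] F [-1.4 -1.7  7.7] Tq [-0.25  0.34 -0.05] gap 0.0133
shift [-0.0001 -0.0002  0.0006] turn [ 0.    -0.     1.355] j [-0.31  0.58  2.1  -0.    0.46 -1.76]
```

```bash
python3 -m creep '[[[0,0,0],[0,0,0.12]],[[0,0,0],[0,0,0.28]],[[0,0,0],[0,0,0.44]],[[0,0,0],[0,0,0.6]],[[0,0,0],[0,0,0.7]]]'
python3 go.py 0.481 -0.1215 0.042 0.1
python3 -m creep '[[[0,0,0],[0,0,0.1]],[[0,0,0],[0,0,0.18]],[[0,0,0],[0,0,0.26]],[[0,0,0],[0,0,0.32]],[[0,0,0],[0,0,0.36]]]'
python3 go.py 0.481 -0.1215 0.042 0.1
```

```text
t: 10.25
tool_pos: [0.4813, -0.1214, 0.0425]
ee_rot: [3.141, -0.0, 0.751]
force: [-1.1, -0.2, 7.7]
finger_gap: 0.013
t 10.25 p [ 0.4813 -0.1214  0.0425] rpy [ 3.141 -0.     0.751] F [-1.1 -0.2  7.7] Tq [-0.17  0.23  0.08] gap 0.013
shift [-0.0003 -0.0001  0.0005] turn [ 0.    -0.     0.651] j [-0.31  0.58  2.1  -0.    0.46 -1.06]
t: 10.88
tool_pos: [0.4813, -0.1214, 0.0425]
ee_rot: [3.141, -0.0, 0.394]
force: [-1.3, -0.6, 7.4]
finger_gap: 0.0132
t 10.88 p [ 0.4813 -0.1214  0.0425] rpy [ 3.141 -0.     0.394] F [-1.3 -0.6  7.4] Tq [-0.17  0.21  0.12] gap 0.0132
shift [-0.0003 -0.      0.0005] turn [ 0.    -0.     0.294] j [-0.31  0.58  2.1  -0.    0.46 -0.7 ]
```

```bash
python3 -m creep '[[[0,0,0],[0,0,0.05]],[[0,0,0],[0,0,0.09]],[[0,0,0],[0,0,0.13]],[[0,0,0],[0,0,0.17]],[[0,0,0],[0,0,0.2]]]'
python3 go.py 0.481 -0.1215 0.042 0.1
```

```text
t: 11.5
tool_pos: [0.4813, -0.1214, 0.0426]
ee_rot: [3.141, -0.0, 0.194]
force: [-1.0, -0.5, 7.4]
finger_gap: 0.0133
t 11.5 p [ 0.4813 -0.1214  0.0426] rpy [ 3.141 -0.     0.194] F [-1.  -0.5  7.4] Tq [-0.2   0.2   0.46] gap 0.0133
shift [-0.0003  0.0001  0.0006] turn [ 0.    -0.     0.094] j [-0.31  0.58  2.1  -0.    0.46 -0.5 ]
```

```bash
python3 -m creep '[[[0,0,0],[0,0,0.02]],[[0,0,0],[0,0,0.04]],[[0,0,0],[0,0,0.05]],[[0,0,0],[0,0,0.05]],[[0,0,0],[0,0,0.05]]]'
python3 go.py 0.481 -0.1215 0.042 0.1
python3 -m creep '[[[0,0,0],[0,0,0]],[[0,0,0],[0,0,0]],[[0,0,0],[0,0,0]],[[0,0,-0.045],[0,0,0]],[[0,0,-0.1],[0,0,0]]]' 0
python3 -m creep '[[[0,0,-0.05],[0,0,-0.1]],[[0,0,-0.095],[0,0,-0.25]],[[0,0,-0.095],[0,0,-0.43]],[[0,0,-0.095],[0,0,-0.61]],[[0,0,-0.095],[0,0,-0.79]]]'
python3 go.py 0.6065 -0.122 0.235 1.605
```

```text
t: 12.12
tool_pos: [0.4813, -0.1214, 0.0426]
ee_rot: [3.141, -0.0, 0.147]
force: [-1.2, -1.9, 8.6]
finger_gap: 0.013
t 12.12 p [ 0.4813 -0.1214  0.0426] rpy [ 3.141 -0.     0.147] F [-1.2 -1.9  8.6] Tq [-0.13  0.19  1.63] gap 0.013
shift [-0.0003  0.0001  0.0006] turn [ 0.001 -0.     0.047] j [-0.31  0.58  2.1  -0.    0.46 -0.45]
t: 12.75
tool_pos: [0.4802, -0.121, 0.1425]
ee_rot: [-3.14, 0.002, 0.145]
force: [1.1, -0.1, 0.4]
finger_gap: 0.0855
t: 13.38
tool_pos: [0.481, -0.1212, 0.2373]
ee_rot: [3.142, -0.0, 0.941]
force: [-0.0, 0.9, 0.1]
finger_gap: 0.0851
t 13.38 p [ 0.481  -0.1212  0.2373] rpy [ 3.142 -0.     0.941] F [-0.   0.9  0.1] Tq [-0.05  0.06  0.05] gap 0.0851
shift [0.0733 0.1019 0.0023] turn [ 0.    -0.    -0.664] j [-0.31  0.27  1.95  0.    0.92 -1.25]
```

```bash
python3 -m creep '[[[0.02,0.025,0],[0,0,-0.17]],[[0.04,0.055,0],[0,0,-0.34]],[[0.06,0.085,0],[0,0,-0.51]],[[0.073,0.102,0],[0,0,-0.664]],[[0.073,0.102,0],[0,0,-0.664]]]' 0 40
python3 go.py 0.6065 -0.122 0.180 1.605
python3 - <<'E'
from h import *
im,d=manip.get_image("side");np.save("s3.npy",d)
cv2.imwrite("pics/s3.png",cv2.resize(im[190:290,200:340,::-1],(784,560)))
P=cloud("side",d)
for n,y in(("L",.009),("R",-.121)):
    q=box(P,.44,.51,y-.04,y+.04,.045,.075);w,V=np.linalg.eigh(np.cov(q[:,:2].T));print(n,len(q),q.min(0).round(3),q.max(0).round(3),np.degrees(np.arctan2(V[1,1],V[0,1])).round(1))
for n,z in(("trigger_grip",.188),("pad_face",.085),("rod",.085),("durian",.02)):
    for r in manip.tip_of("side",n)[:2]: print(n,r["confidence"],r["uv"],proj("side",*r["uv"],z=z).round(4))
E
```

```text
t: 14.0
tool_pos: [0.6074, -0.1229, 0.2366]
ee_rot: [-3.141, -0.0, 1.6]
force: [-0.1, -0.2, -0.1]
finger_gap: 0.0853
t 14.0 p [ 0.6074 -0.1229  0.2366] rpy [-3.141 -0.     1.6  ] F [-0.1 -0.2 -0.1] Tq [-0.01  0.01 -0.05] gap 0.0853
shift [ 0.001  -0.0008  0.0566] turn [-0.    -0.    -0.005] j [-0.25  0.44  1.68  0.    1.02 -1.85]
L 45 [ 0.467 -0.016  0.046] [0.486 0.026 0.059] 103.5
R 56 [ 0.471 -0.146  0.045] [ 0.489 -0.105  0.059] 102.1
trigger_grip 0.58 [288.9, 231.9] [ 0.6016 -0.1318  0.188 ]
pad_face 0.44 [281.8, 229.9] [0.6002 0.0414 0.085 ]
rod 0.61 [282.3, 232.2] [0.6004 0.0273 0.085 ]
rod 0.24 [288.1, 228.3] [0.6221 0.0496 0.085 ]
durian 0.95 [355.9, 287.4] [ 0.7972 -0.1878  0.02  ]
durian 0.91 [224.6, 229.8] [0.4066 0.1599 0.02  ]
```

View pics/s3.png

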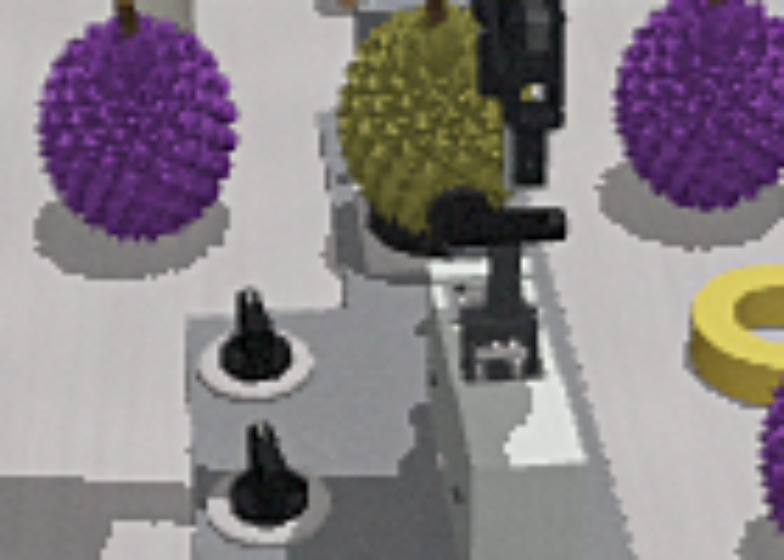

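Both bars now lie along press y (crop (252,330) and (265,465)), so the bolts look home. The jaws straddle the T-bar at crop (510,225). I go down and pinch.

```bash
python3 -m creep '[[[0.001,0,0.02],[0,0,0]],[[0.001,0,0.035],[0,0,0]],[[0.001,0,0.05],[0,0,0]],[[0.001,0,0.056],[0,0,0]],[[0.001,0,0.056],[0,0,0]]]' 0 30
python3 -m creep '[[[0,0,0],[0,0,0]],[[0,0,0],[0,0,0]],[[0,0,0],[0,0,0]],[[0,0,0],[0,0,0]],[[0,0,0],[0,0,0]]]' 255 30
cat >> h.py <<'E'
def prof(tag=None):
    im,d=manip.get_image("top");g=cv2.cvtColor(im,cv2.COLOR_RGB2GRAY).astype(np.float32)
    c=manip.calibration("top");K=np.array(c["camera_matrix"]);T=np.array(c["T"])
    def uv(p):
        q=T[:3,:3].T@(np.array(p)-T[:3,3]);return K[0,2]+K[0,0]*q[0]/-q[2],K[1,2]-K[1,1]*q[1]/-q[2]
    ys=np.arange(-.06,.16,.002);out=[]
    for lo,hi in((-.011,.011),(-.018,.018)):
        off=[o for o in (lo,hi)] if lo<-.015 else [-.011,-.009,.009,.011]
        U=np.array([[uv((.6012+o-.034*(y-.0332),y,.095)) for y in ys] for o in off],np.float32)
        out.append(cv2.remap(g,U[...,0],U[...,1],cv2.INTER_CUBIC).mean(0))
    return ys,out,im
E
python3 - <<'E'
from h import *
s=manip.get_state();print(s["tool_pos"],s["force"],s["finger_gap"])
ys,o,im=prof()
for y,a,b in zip(ys,*o): print(int(round(y*1000)),int(a),int(b),end=" | ")
E
```

```text
t: 14.88
tool_pos: [0.6063, -0.122, 0.1808]
ee_rot: [-3.141, -0.0, 1.599]
force: [0.9, -0.5, -0.8]
finger_gap: 0.0853
t: 15.5
tool_pos: [0.6066, -0.1223, 0.1815]
ee_rot: [3.141, 0.0, 1.599]
force: [-0.4, -2.1, 4.5]
finger_gap: 0.0171
[ 0.60659805 -0.12230922  0.18145956] [-0.43064636 -2.08109779  4.45427152] 0.017066183077988087
-60 75 68 | -58 80 70 | -56 90 75 | -54 99 80 | -52 111 88 | -50 119 95 | -48 129 109 | -46 135 121 | -44 147 140 | -42 157 153 | -40 166 166 | -38 170 170 | -36 172 172 | -34 172 171 | -32 168 168 | -30 163 162 | -28 148 149 | -26 134 135 | -24 120 122 | -22 115 116 | -20 110 111 | -18 109 110 | -16 106 109 | -14 102 108 | -12 93 106 | -10 84 106 | -8 78 105 | -6 76 105 | -4 75 105 | -2 76 105 | 0 76 105 | 2 75 105 | 4 75 104 | 6 75 105 | 8 75 106 | 10 76 109 | 12 78 111 | 14 84 114 | 16 91 115 | 18 100 116 | 20 105 117 | 22 110 118 | 24 112 119 | 26 111 119 | 28 110 118 | 30 108 118 | 32 108 117 | 34 108 115 | 36 107 112 | 38 106 109 | 40 104 107 | 42 97 103 | 44 89 99 | 46 76 92 | 48 68 86 | 50 66 86 | 52 73 92 | 54 86 102 | 56 101 113 | 58 116 123 | 60 125 128 | 62 130 131 | 64 130 132 | 66 131 132 | 68 132 132 | 70 132 132 | 72 132 131 | 74 132 131 | 76 132 131 | 78 132 130 | 80 131 127 | 82 129 125 | 84 124 120 | 86 118 115 | 88 111 111 | 90 105 109 | 92 99 107 | 94 95 103 | 96 93 101 | 98 93 100 | 100 95 99 | 102 99 99 | 104 102 99 | 106 103 100 | 108 104 103 | 110 105 106 | 112 105 108 | 114 105 107 | 116 107 106 | 118 109 104 | 120 107 100 | 122 103 97 | 124 102 95 | 126 101 96 | 128 99 100 | 130 96 103 | 132 95 102 | 134 95 98 | 136 92 95 | 138 88 92 | 140 86 88 | 142 84 86 | 144 84 86 | 146 85 87 | 148 84 87 | 150 83 87 | 152 83 86 | 154 82 85 | 156 81 85 | 158 80 86 |
```

The profile resolves both parts: collar front at y≈16 mm and pad centre at ≈50 mm, about 33 mm apart, which matches a free pad. First pump: the gap is at least 25 mm, so a full stroke is safe.

```bash
cat > look.py <<'E'
from h import *
s=[manip.get_state()]
ys,o,im=prof();a=o[0]
s.append(manip.get_state())
F=np.mean([q["force"] for q in s],0)
yy=np.arange(-.06,.16,.0002);f=np.interp(yy,ys,a)
# collar front: first rise through 92 after y=-0.012+; pad front/back around the pad minimum
i=np.where((f[:-1]<92)&(f[1:]>=92)&(yy[:-1]>.0))[0]
c=yy[i[0]]
w=(ys>c+.006)&(ys<c+.045)
j=np.where(w)[0][np.argmin(a[w])];p=np.polyfit(ys[j-2:j+3]-ys[j],a[j-2:j+3],2);m=ys[j]-p[1]/2/p[0]
print("t",round(s[-1]["t"],2),"tcp",s[-1]["tool_pos"].round(4),"F",F.round(2),"gap",round(s[-1]["finger_gap"],4),"collar %.1f padc %.1f sink %.1f mm"%(c*1e3,m*1e3,33.3-(m-c)*1e3))
k=(ys>c-.004)&(ys<c+.07);print(" ".join("%d:%d"%(y*1000+.5,v) for y,v in zip(ys[k],a[k])))
E
python3 look.py
python3 -m creep '[[[0.01,0,-0.0011],[0,0,0]],[[0.02,0,-0.0018],[0,0,0]],[[0.03,0,-0.0018],[0,0,0]],[[0.04,0,-0.0012],[0,0,0]],[[0.048,0,-0.0003],[0,0,0]]]'
python3 look.py
```

```text
t 15.6 tcp [ 0.6066 -0.1223  0.1815] F [-1.34 -2.8   5.02] gap 0.017 collar 16.0 padc 49.4 sink -0.1 mm
12:78 14:84 16:91 18:100 20:105 22:110 24:111 26:111 28:111 30:110 32:109 34:108 36:108 38:106 40:103 42:96 44:89 46:76 48:67 50:64 52:71 54:86 56:102 58:117 60:125 62:130 64:131 66:132 68:132 70:132 72:132 74:132 76:132 78:131 80:130 82:128 84:124
t: 16.23
tool_pos: [0.6053, -0.0741, 0.1816]
ee_rot: [3.141, 0.001, 1.599]
force: [1.1, -5.1, 8.1]
finger_gap: 0.017
t 16.27 tcp [ 0.6053 -0.0733  0.1816] F [ 0.66 -4.11  5.56] gap 0.0169 collar 36.6 padc 69.7 sink 0.2 mm
34:82 36:88 38:97 40:103 42:108 44:109 46:109 48:108 50:108 52:108 54:107 56:107 58:106 60:103 62:99 64:90 66:77 68:65 70:61 72:67 74:81 76:100 78:114 80:124 82:126 84:123 86:117 88:109 90:104 92:98 94:94 96:92 98:91 100:93 102:97 104:100 106:101
```

```bash
python3 -m creep '[[[-0.008,0,-0.0009],[0,0,0]],[[-0.018,0,-0.0015],[0,0,0]],[[-0.028,0,-0.0015],[0,0,0]],[[-0.038,0,-0.0008],[0,0,0]],[[-0.048,0,0.0003],[0,0,0]]]'
python3 look.py
python3 -m creep '[[[0.005,0,-0.0006],[0,0,0]],[[0.01,0,-0.0011],[0,0,0]],[[0.015,0,-0.0015],[0,0,0]],[[0.02,0,-0.0018],[0,0,0]],[[0.025,0,-0.0018],[0,0,0]]]'
python3 look.py
```

```text
t: 16.9
tool_pos: [0.6066, -0.123, 0.1812]
ee_rot: [3.141, 0.0, 1.599]
force: [1.9, 0.5, 2.2]
finger_gap: 0.017
t 16.95 tcp [ 0.6066 -0.1238  0.1812] F [1.53 1.   4.08] gap 0.017 collar 36.8 padc 70.0 sink 0.1 mm
34:82 36:87 38:97 40:105 42:110 44:111 46:111 48:110 50:110 52:109 54:110 56:110 58:109 60:106 62:102 64:95 66:81 68:69 70:63 72:68 74:81 76:100 78:115 80:126 82:128 84:124 86:118 88:110 90:105 92:99 94:96 96:94 98:94 100:96 102:99 104:102 106:105
t: 17.58
tool_pos: [0.6058, -0.0978, 0.1832]
ee_rot: [3.141, 0.001, 1.599]
force: [0.8, -4.9, 4.4]
finger_gap: 0.0168
t 17.62 tcp [ 0.6058 -0.0973  0.1832] F [ 1.13 -4.5   4.28] gap 0.0168 collar 49.8 padc 82.8 sink 0.3 mm
46:79 48:85 50:92 52:97 54:103 56:106 58:109 60:109 62:109 64:108 66:108 68:107 70:107 72:105 74:102 76:92 78:79 80:67 82:60 84:61 86:68 88:79 90:88 92:94 94:94 96:94 98:93 100:95 102:98 104:101 106:102 108:104 110:104 112:104 114:103 116:105 118:108
```

```bash
python3 -m creep '[[[0.002,0,0.0001],[0,0,0]],[[0.004,0,0.0002],[0,0,0]],[[0.006,0,0.0003],[0,0,0]],[[0.008,0,0.0004],[0,0,0]],[[0.008,0,0.0004],[0,0,0]]]'
python3 look.py
python3 -m creep '[[[0.002,0,0.0002],[0,0,0]],[[0.004,0,0.0004],[0,0,0]],[[0.006,0,0.0006],[0,0,0]],[[0.008,0,0.0008],[0,0,0]],[[0.008,0,0.0008],[0,0,0]]]'
python3 look.py
```

```text
t: 18.25
tool_pos: [0.6056, -0.0898, 0.1827]
ee_rot: [3.142, 0.001, 1.599]
force: [1.2, -5.7, 4.0]
finger_gap: 0.0168
t 18.3 tcp [ 0.6056 -0.0898  0.1827] F [ 0.75 -4.89  4.11] gap 0.0165 collar 54.2 padc 87.1 sink 0.4 mm
52:83 54:91 56:98 58:103 60:106 62:107 64:108 66:108 68:108 70:108 72:107 74:106 76:103 78:100 80:92 82:79 84:66 86:60 88:60 90:65 92:74 94:81 96:88 98:91 100:95 102:98 104:101 106:102 108:103 110:104 112:104 114:103 116:105 118:107 120:106 122:103 124:101
t: 18.92
tool_pos: [0.6053, -0.0816, 0.1819]
ee_rot: [3.142, 0.001, 1.599]
force: [0.2, -5.6, 4.2]
finger_gap: 0.0167
t 18.98 tcp [ 0.6053 -0.0816  0.1819] F [ 0.56 -4.96  4.25] gap 0.0164 collar 58.0 padc 91.4 sink -0.1 mm
54:79 56:84 58:91 60:98 62:104 64:107 66:109 68:108 70:107 72:107 74:108 76:108 78:108 80:105 82:103 84:94 86:81 88:68 90:60 92:59 94:64 96:74 98:83 100:92 102:97 104:102 106:103 108:104 110:103 112:103 114:103 116:106 118:107 120:106 122:103 124:101 126:99
```

```bash
python3 -m creep '[[[0.002,0,0.0003],[0,0,0]],[[0.004,0,0.0005],[0,0,0]],[[0.006,0,0.0008],[0,0,0]],[[0.008,0,0.001],[0,0,0]],[[0.008,0,0.001],[0,0,0]]]'
python3 look.py
python3 -m creep '[[[-0.008,0,-0.0009],[0,0,0]],[[-0.018,0,-0.0015],[0,0,0]],[[-0.028,0,-0.0015],[0,0,0]],[[-0.038,0,-0.0008],[0,0,0]],[[-0.049,0,0.0003],[0,0,0]]]'
python3 look.py
```

```text
t: 19.6
tool_pos: [0.6051, -0.0736, 0.181]
ee_rot: [3.141, 0.001, 1.599]
force: [-1.0, -5.4, 5.5]
finger_gap: 0.0168
t 19.65 tcp [ 0.6051 -0.0736  0.181 ] F [-1.27 -5.33  5.69] gap 0.017 collar 7.4 padc 40.7 sink 0.0 mm
4:79 6:85 8:93 10:102 12:107 14:110 16:110 18:110 20:109 22:109 24:108 26:107 28:104 30:98 32:90 34:82 36:77 38:74 40:74 42:74 44:75 46:75 48:74 50:74 52:74 54:74 56:74 58:78 60:83 62:91 64:98 66:103 68:106 70:108 72:108 74:108 76:107
t: 20.27
tool_pos: [0.6065, -0.1228, 0.1804]
ee_rot: [-3.141, -0.0, 1.599]
force: [0.5, -1.0, 2.0]
finger_gap: 0.017
t 20.32 tcp [ 0.6065 -0.1238  0.1804] F [ 0.23 -0.47  3.96] gap 0.017 collar 61.6 padc 92.5 sink 2.4 mm
58:80 60:85 62:93 64:101 66:106 68:108 70:110 72:109 74:109 76:109 78:109 80:107 82:105 84:98 86:87 88:75 90:66 92:62 94:63 96:70 98:79 100:90 102:96 104:102 106:103 108:105 110:105 112:105 114:105 116:106 118:108 120:106 122:103 124:102 126:101 128:99 130:98
```

The pad now lags the collar, so it has just touched (sink about 2 mm). The rest goes in small steps; half-way is collar ≈72 mm.

```bash
sed -i 's/yy\[:-1\]>.0)/yy[:-1]>.045)/' look.py
python3 -m creep '[[[0.003,0,-0.0003],[0,0,0]],[[0.006,0,-0.0006],[0,0,0]],[[0.009,0,-0.0009],[0,0,0]],[[0.012,0,-0.0012],[0,0,0]],[[0.012,0,-0.0012],[0,0,0]]]'
python3 look.py
python3 -m creep '[[[0.001,0,-0.0001],[0,0,0]],[[0.002,0,-0.0002],[0,0,0]],[[0.003,0,-0.0003],[0,0,0]],[[0.004,0,-0.0004],[0,0,0]],[[0.004,0,-0.0004],[0,0,0]]]'
python3 look.py
```

```text
t: 20.95
tool_pos: [0.6062, -0.1114, 0.1821]
ee_rot: [3.141, 0.002, 1.599]
force: [-2.4, -7.1, 7.1]
finger_gap: 0.0171
t 21.0 tcp [ 0.6061 -0.1114  0.1821] F [-2.26 -7.7   7.28] gap 0.0168 collar 67.2 padc 92.5 sink 8.0 mm
64:81 66:87 68:94 70:101 72:106 74:108 76:109 78:109 80:107 82:105 84:97 86:86 88:73 90:64 92:60 94:62 96:68 98:76 100:87 102:94 104:101 106:103 108:104 110:105 112:105 114:105 116:106 118:108 120:106 122:103 124:101 126:100 128:99 130:97 132:96 134:94 136:91
t: 21.62
tool_pos: [0.606, -0.1074, 0.1823]
ee_rot: [3.141, 0.001, 1.599]
force: [-1.8, -8.0, 5.8]
finger_gap: 0.0171
t 21.68 tcp [ 0.606  -0.1074  0.1823] F [-1.43 -7.55  5.73] gap 0.0169 collar 68.4 padc 92.4 sink 9.3 mm
66:82 68:90 70:98 72:106 74:108 76:108 78:109 80:107 82:105 84:97 86:86 88:73 90:64 92:60 94:62 96:69 98:77 100:87 102:94 104:101 106:102 108:104 110:105 112:105 114:105 116:106 118:107 120:105 122:103 124:102 126:101 128:99 130:97 132:94 134:92 136:89 138:87
```

```bash
python3 -m creep '[[[0.002,0,-0.0001],[0,0,0]],[[0.004,0,-0.0002],[0,0,0]],[[0.006,0,-0.0003],[0,0,0]],[[0.007,0,-0.0003],[0,0,0]],[[0.007,0,-0.0003],[0,0,0]]]'
python3 look.py
python3 - <<'E'
from h import *
im,d=manip.get_image("side");t,_=manip.get_image("top")
cv2.imwrite("pics/f.png",np.vstack([cv2.resize(im[190:280,220:340,::-1],(480,360)),cv2.resize(t[175:225,220:320,::-1],(480,240),interpolation=cv2.INTER_CUBIC)]))
E
```

```text
t: 22.3
tool_pos: [0.6059, -0.1006, 0.1828]
ee_rot: [3.141, 0.002, 1.599]
force: [-2.1, -7.4, 7.4]
finger_gap: 0.0171
t 22.35 tcp [ 0.6059 -0.1006  0.1828] F [-2.44 -7.91  7.77] gap 0.017 collar 71.4 padc 92.4 sink 12.3 mm
68:80 70:86 72:94 74:101 76:106 78:108 80:107 82:105 84:97 86:86 88:73 90:64 92:59 94:62 96:68 98:75 100:86 102:93 104:100 106:102 108:104 110:104 112:104 114:104 116:105 118:107 120:106 122:103 124:102 126:100 128:97 130:94 132:91 134:88 136:86 138:84 140:84
```

View pics/f.png

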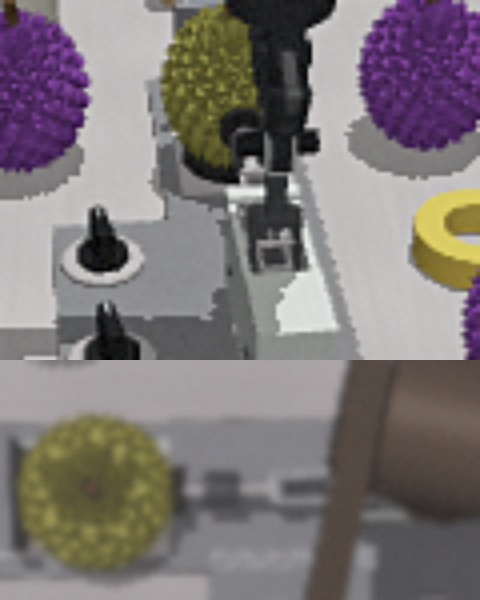

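The pad rests on the durian, the fruit is upright against its backstop, and the fingers hold the T-bar. Sink reads 12.3 mm by vision and about 13.3 mm by kinematics. Handing in.

```bash
python3 look.py | head -1; python3 -c "
from rig import manip; print(manip.finish_job())"
```

```text
t 22.5 tcp [ 0.6059 -0.1007  0.1828] F [-1.9  -8.65  7.92] gap 0.0167 collar 71.6 padc 92.4 sink 12.5 mm
the job is handed in; nothing more can be done
None
```

I turned both bolts clockwise to their end stops, then pinched the trigger bar and pumped it. The last stroke stopped part-way and I handed the job in at 22.5 s, still holding the trigger.

- **Bolts:** torque rose from about 0.1 N m to 1.2 N m on the left and 1.6 N m on the right at the stops. In later pictures both bars lie along the press's y axis.
- **Pad:** the last top-camera reading put the sink at 12.5 mm. Working it out from the trigger travel gives about 13.3 mm, so the two differ by roughly 1 mm. Both are well inside the 8.5 to 17.5 mm range.
- **Contact:** the pad's position on the fruit stayed fixed while the collar advanced. The force along the press was about 8 N, against about 5 N before contact.
- **Scene:** the durian looked upright against its backstop. The strapping roll and the decoys that show in the last crops looked unmoved. I did not recheck the spray bottle or hand terminal after the start.

No check failed. Hand-in gave no verdict.

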